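# Find and release the latched key on the instrument control box

## Robot

A 6-joint arm with a two-finger parallel gripper is mounted at the origin on the work surface. World frame = base frame: x ahead of the robot, y to its left, z up, the work surface at z = 0. Lengths are in m, angles in rad, forces in N, time in s.
With the tool pointing down it reaches from about 0.275 to 0.825 m from the base axis. Payload 4.9 kg.
Tool frame: the origin (TCP) lies midway between the tips of the shut fingers; the grasp point (between the pads) lies 19 mm behind it (grip_point_offset is the distance from the TCP to the grasp point, in m); z points along the fingers, y is the line along which they close (so a half turn about z gives the same grasp; the last joint's range is limited). The gripper opens to 85 mm and grips with 20 to 120 N. Pads are 22 mm wide; open, the fingers measure 114 mm over their backs; the gripper's body (76 mm by 85 mm) begins 54 mm behind the grasp point. The pads swing forward as they close: fully open they stand 13 mm farther back than shut.
Start: joints at [-1.319, 0.326, -0.193, 1.052, 0, 1.437], TCP at [0.207, -0.51, 0.231] pointing down, gripper open.
Joint ranges: [-2.65, 2.65], [-0.97, 1.79], [-1.3, 1.35], [-1.93, 2.1], [-1.47, 1.37], [-3.14, 3.14]. Speed limits (rad/s): [2.57, 2.57, 3.14, 3.14, 3.14, 3.14].

## Interface

Orientations are given as a rotation vector (axis times angle).
In Python, from cell import * gives the robot as it stands. Calls block until the motion is done:
- movep(position, orientation): joint-space move of the TCP to a pose.
- move_l(position, velocity=0.15, rot=None, until_force=None): straight line of the TCP; rot=None keeps the orientation; velocity is the mean speed in m/s. With until_force (N) it stops when the force on the tool has changed by that much, and returns True; else False.
- set_joints(angles): joint-space move.
- let_go() and grab(newtons=None): open the fingers fully, or close them until they stop; newtons is the grip in N (None keeps the last).
- sleep(seconds).
- ik(position, orientation): joint angles nearest the present ones, or None.
- get_state(): the state.
- grab_frame(name): name is "scene" or "top"; returns a dict with "img" (400x640x3 uint8, red, green, blue), "fx", "fy", "cx", "cy" (pixels), "cam_to_world" (4x4, takes a point from camera to world coordinates). Camera axes: x right, y down, z forward; pixel columns grow to the right and rows downward; lengths in m; the calibration is good to about 2 mm. A picture is of the moment at which its call begins. There is no depth.
A pose or a line that the arm cannot do raises MotionError and nothing moves.
- sign_off(): hands the job in; it is judged then, once.
Trained networks look in the newest picture that a camera, given by its name, has taken for a name from the list of things; names that differ only in an ending like _2 or _b are one class to them, and where a whole thing is asked for, a point or a joint stands for the part that bears it (a point fixed in the world has none). Each returns a list of dicts, best first, with "score" (0 to 1); they miss things now and then, are a little off and sometimes report something else, mostly with a low value. They report only what shows in the picture. A call takes as long as a camera call. They do not tell look-alikes from the thing itself.
- spot_in(camera, name): "centre" ([column, row] in pixels, amid what is visible of it).
- silhouettes(camera, name): "mask" (400x640 bool, what is visible of it) and "centre" ([column, row] in pixels, amid what is visible of it).
- tip_of(camera, name): "centre" ([column, row] in pixels: a listed point, or the origin of a listed thing).
The state is a dict: "clock": time; "q": joint angles; "joint_velocities": joint speeds; "tau": joint torques, N m; "position": TCP position; "eef_rot": TCP orientation; "contact_force": force on the tool from outside, world axes, zero at the start; "wrist_torque": the same for the moment, N m; "finger_gap": opening from 0.0 (shut) to 1.0 (fully open); "grasp_force": force on a finger pad.
Only numpy, scipy, OpenCV 4.12 (cv2) and the standard library are available. Lean on these libraries where they do the work, as an engineer would, in place of code of your own. Each camera call takes 0.05 s, during which the arm holds its last target. There are 200 camera calls.

## Task

One of the four identical round keys on the instrument's control box has been left latched down. Starting at the end with the orange stripe, tap each of the four keys lightly in turn with your fingertips to feel which one does not give, then press that one firmly until its catch lets go, so that all four keys stand raised. Until it is released, do not push any of the other three keys far down, and always leave the bottle, beaker and vial where they stand.

Things in the scene. Friction and masses are not known exactly. Their poses are not given: they have to be found in the camera images.
- panel: blue-grey control box, fixed: 150 (its x) x 250 (y) x 60 mm high, level top. Origin under its centre, on the bench; z up. An orange stripe crosses the top at its +y end, a dark display strip lies along its +x edge. The four keys stand in a row at x = 0, y = +67.5, +22.5, -22.5, -67.5 mm; the first is next to the orange stripe. Keys are pressed straight down.
- mod_a: one of four identical key units, fixed in the box; its place in the row differs from run to run, so the letters do not give the order. Origin on the key's vertical axis, level with the box top, 60 mm above the bench. A flat black disc, 37 mm across, surrounds the key.
- key_a_top (a point): centre of the top face of mod_a's round light-grey key, 28 mm across; it moves with the key: 76 mm above the bench when raised, 70 mm when latched down.
- key_a (a joint): how far mod_a's key is down, m: 0 raised, 0.006 latched, 0.012 bottom stop. A raised key yields on a spring (3 N to start, 0.7 N per mm) and springs back. A latched key is solid up to about 6.5 N; pressed 2 to 2.5 mm further (7.5 to 9 N; down to the stop is fine, 11.5 N) its catch lets go and it rises to 0 with the finger. Exactly one key is latched at the start.
- mod_b: one of four identical key units, fixed in the box; its place in the row differs from run to run, so the letters do not give the order. Origin on the key's vertical axis, level with the box top, 60 mm above the bench. A flat black disc, 37 mm across, surrounds the key.
- key_b_top (a point): centre of the top face of mod_b's round light-grey key, 28 mm across; it moves with the key: 76 mm above the bench when raised, 70 mm when latched down.
- key_b (a joint): how far mod_b's key is down, m: 0 raised, 0.006 latched, 0.012 bottom stop. A raised key yields on a spring (3 N to start, 0.7 N per mm) and springs back. A latched key is solid up to about 6.5 N; pressed 2 to 2.5 mm further (7.5 to 9 N; down to the stop is fine, 11.5 N) its catch lets go and it rises to 0 with the finger. Exactly one key is latched at the start.
- mod_c: one of four identical key units, fixed in the box; its place in the row differs from run to run, so the letters do not give the order. Origin on the key's vertical axis, level with the box top, 60 mm above the bench. A flat black disc, 37 mm across, surrounds the key.
- key_c_top (a point): centre of the top face of mod_c's round light-grey key, 28 mm across; it moves with the key: 76 mm above the bench when raised, 70 mm when latched down.
- key_c (a joint): how far mod_c's key is down, m: 0 raised, 0.006 latched, 0.012 bottom stop. A raised key yields on a spring (3 N to start, 0.7 N per mm) and springs back. A latched key is solid up to about 6.5 N; pressed 2 to 2.5 mm further (7.5 to 9 N; down to the stop is fine, 11.5 N) its catch lets go and it rises to 0 with the finger. Exactly one key is latched at the start.
- mod_d: one of four identical key units, fixed in the box; its place in the row differs from run to run, so the letters do not give the order. Origin on the key's vertical axis, level with the box top, 60 mm above the bench. A flat black disc, 37 mm across, surrounds the key.
- key_d_top (a point): centre of the top face of mod_d's round light-grey key, 28 mm across; it moves with the key: 76 mm above the bench when raised, 70 mm when latched down.
- key_d (a joint): how far mod_d's key is down, m: 0 raised, 0.006 latched, 0.012 bottom stop. A raised key yields on a spring (3 N to start, 0.7 N per mm) and springs back. A latched key is solid up to about 6.5 N; pressed 2 to 2.5 mm further (7.5 to 9 N; down to the stop is fine, 11.5 N) its catch lets go and it rises to 0 with the finger. Exactly one key is latched at the start.
- bottle: loose amber glass bottle with white cap, 54 mm diameter, 115 mm tall, standing beside the box's orange-stripe end; origin under its centre
- beaker: loose clear glass beaker, 64 mm diameter, 80 mm tall, standing beside the box's other end; origin under its centre
- vial: loose small vial with blue cap, 26 mm diameter, 55 mm tall, standing behind the box (its +x side); origin under its centre
Mind the look-alikes: they are no part of the job. Leave any turquoise or yellow look-alike of the mod_c alone.

How it is judged:
On the way, in this order (a step that is already met when the one before it is completed fails the run):
1. the first key, counted from the orange stripe, is touched with the fingers (more than 0.3 N) (((contact force between the fingers and mod_a above 0.3 N and y of mod_a in the frame of panel between 0.0475 and 0.0875 m) or (contact force between the fingers and mod_b above 0.3 N and y of mod_b in the frame of panel between 0.0475 and 0.0875 m) or (contact force between the fingers and mod_c above 0.3 N and y of mod_c in the frame of panel between 0.0475 and 0.0875 m) or (contact force between the fingers and mod_d above 0.3 N and y of mod_d in the frame of panel between 0.0475 and 0.0875 m))), for 0.02 s.
2. the second key, counted from the orange stripe, is touched with the fingers (more than 0.3 N) (((contact force between the fingers and mod_a above 0.3 N and y of mod_a in the frame of panel between 0.0025 and 0.0425 m) or (contact force between the fingers and mod_b above 0.3 N and y of mod_b in the frame of panel between 0.0025 and 0.0425 m) or (contact force between the fingers and mod_c above 0.3 N and y of mod_c in the frame of panel between 0.0025 and 0.0425 m) or (contact force between the fingers and mod_d above 0.3 N and y of mod_d in the frame of panel between 0.0025 and 0.0425 m))), for 0.02 s.
3. the third key, counted from the orange stripe, is touched with the fingers (more than 0.3 N) (((contact force between the fingers and mod_a above 0.3 N and y of mod_a in the frame of panel between -0.0425 and -0.0025 m) or (contact force between the fingers and mod_b above 0.3 N and y of mod_b in the frame of panel between -0.0425 and -0.0025 m) or (contact force between the fingers and mod_c above 0.3 N and y of mod_c in the frame of panel between -0.0425 and -0.0025 m) or (contact force between the fingers and mod_d above 0.3 N and y of mod_d in the frame of panel between -0.0425 and -0.0025 m))), for 0.02 s.
4. the fourth key, counted from the orange stripe, is touched with the fingers (more than 0.3 N) (((contact force between the fingers and mod_a above 0.3 N and y of mod_a in the frame of panel between -0.0875 and -0.0475 m) or (contact force between the fingers and mod_b above 0.3 N and y of mod_b in the frame of panel between -0.0875 and -0.0475 m) or (contact force between the fingers and mod_c above 0.3 N and y of mod_c in the frame of panel between -0.0875 and -0.0475 m) or (contact force between the fingers and mod_d above 0.3 N and y of mod_d in the frame of panel between -0.0875 and -0.0475 m))), for 0.02 s.
5. the latched key has been released: all four keys stand raised (each less than 2 mm down) (value of joint each of key_a, key_b, key_c, key_d below 0.002 m), for 0.2 s.
At the end, for the whole second after the job is handed in: All four keys are raised (each less than 2 mm down); bottle, beaker and vial stand upright (within 0.1 rad) within 20 mm of where they were (all of step 5 and distance of each of bottle, beaker, vial from where it was at the start of the episode below 0.02 m and angle between each of bottle, beaker, vial's own z axis and vertical below 0.1 rad); the robot touches nothing.
It fails at once if a raised key is pushed more than 8 mm down while another key is still latched (more than 4 mm down) ((value of joint key_a above 0.008 m and value of joint any of key_b, key_c, key_d above 0.004 m) or (value of joint key_b above 0.008 m and value of joint any of key_a, key_c, key_d above 0.004 m) or (value of joint key_c above 0.008 m and value of joint any of key_a, key_b, key_d above 0.004 m) or (value of joint key_d above 0.008 m and value of joint any of key_a, key_b, key_c above 0.004 m)).
It fails at once if the bottle, beaker or vial is lifted, tipped or moved by more than 20 mm (distance of any of bottle, beaker, vial from where it was at the start of the episode above 0.02 m or angle between any of bottle, beaker, vial's own z axis and vertical above 0.3 rad).
It also fails if it takes over 48 s, if anything falls off the work surface, if the arm or the gripper's body presses on something with over 40 N, if the wrist force passes 120 N, or if a joint passes its speed limit or range.

## Working session

There is one attempt and no reset: what is moved stays moved. The work goes in short steps, each a Python script; the robot and the scene stay as the last script left them, time stands still between calls to the robot, and variables do not carry over. Pictures are saved under pics/ and viewed, at most 10 in all, crops included, and the job is handed in when it is done.

```bash
mkdir -p pics
cat > h.py <<'E'
from cell import *
import numpy as np, cv2
def ray(f,px,z):
    T=np.array(f["cam_to_world"]); d=T[:3,:3]@[(px[0]-f["cx"])/f["fx"],(px[1]-f["cy"])/f["fy"],1]
    o=T[:3,3]; return o+d*(z-o[2])/d[2]
def proj(f,p):
    T=np.array(f["cam_to_world"]); c=T[:3,:3].T@(np.array(p)-T[:3,3])
    return [f["fx"]*c[0]/c[2]+f["cx"],f["fy"]*c[1]/c[2]+f["cy"]]
E
python3 - <<'E'
from h import *
fs={}
for n in("top","scene"):
    f=fs[n]=grab_frame(n); cv2.imwrite(f"pics/{n}0.png",f["img"][:,:,::-1])
    for k,z in(("panel",0),("mod_a",.06),("key_a_top",.076),("bottle",0),("beaker",0),("vial",0)):
        for r in tip_of(n,k): print(n,k,round(r["score"],2),np.round(r["centre"],1),ray(f,r["centre"],z).round(4))
s=get_state();print(s["clock"],s["eef_rot"],s["contact_force"])
E
```

```text
top panel 0.83 [353.8 202.8] [ 0.5423 -0.0188  0.    ]
top mod_a 0.82 [385.2 189.7] [ 0.5653 -0.0804  0.06  ]
top mod_a 0.7 [457.  239.9] [ 0.4574 -0.2258  0.06  ]
top mod_a 0.65 [347.  203.7] [5.38e-01 2.00e-04 6.00e-02]
top mod_a 0.6 [337.4 114. ] [0.7281 0.0153 0.06  ]
top mod_a 0.57 [360.7 284.8] [ 0.37   -0.0234  0.06  ]
top mod_a 0.56 [328.1 214.6] [0.5162 0.0402 0.06  ]
top mod_a 0.54 [368.4 198.7] [ 0.5473 -0.0447  0.06  ]
top mod_a 0.51 [372.3 110.7] [ 0.7334 -0.0586  0.06  ]
top key_a_top 0.43 [327.6 212.8] [0.5196 0.0413 0.076 ]
top bottle 0.67 [275.9 242.3] [0.4584 0.1572 0.    ]
top bottle 0.54 [386.1 187.4] [ 0.5752 -0.0922  0.    ]
top beaker 0.89 [445.8 187.1] [ 0.5727 -0.2262  0.    ]
top vial 0.59 [342.2 153.2] [ 0.6549  0.0042 -0.    ]
scene panel 0.98 [303.6 225. ] [ 0.538  -0.0229  0.    ]
scene panel 0.18 [293.9 214.8] [ 0.4996 -0.0357 -0.    ]
scene mod_a 0.69 [284.9 228.3] [ 0.5696 -0.0762  0.06  ]
scene mod_a 0.66 [313.7 285. ] [ 0.7277 -0.0627  0.06  ]
scene mod_a 0.57 [213.1 210.3] [ 0.4576 -0.2207  0.06  ]
scene mod_a 0.56 [352.1 273.5] [0.7326 0.0232 0.06  ]
scene mod_a 0.5 [297.6 219.1] [ 0.5559 -0.0405  0.06  ]
scene mod_a 0.49 [326.3 198.4] [0.5237 0.0442 0.06  ]
scene mod_a 0.47 [283.  161.6] [ 0.3693 -0.0179  0.06  ]
scene mod_a 0.46 [310.5 208.3] [ 0.5376 -0.0017  0.06  ]
scene key_a_top 0.61 [325.8 193.1] [0.5196 0.0446 0.076 ]
scene bottle 0.97 [356.9 181.8] [0.4588 0.1567 0.    ]
scene beaker 0.65 [224.  261.3] [ 0.5661 -0.2311  0.    ]
scene beaker 0.16 [306.3 223.2] [ 0.5354 -0.0148  0.    ]
scene vial 0.65 [329.  262.7] [ 0.6598 -0.0021  0.    ]
0.7 [3.08329242e+00 6.02247819e-01 4.61843022e-05] [-0.31783292  0.49255564 -0.09849985]
```

View pics/top0.png

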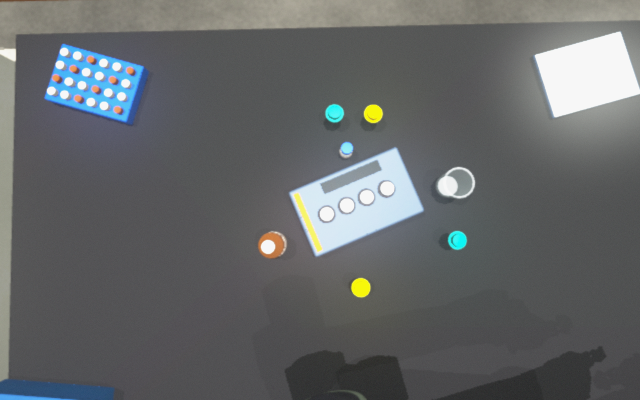

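View pics/scene0.png

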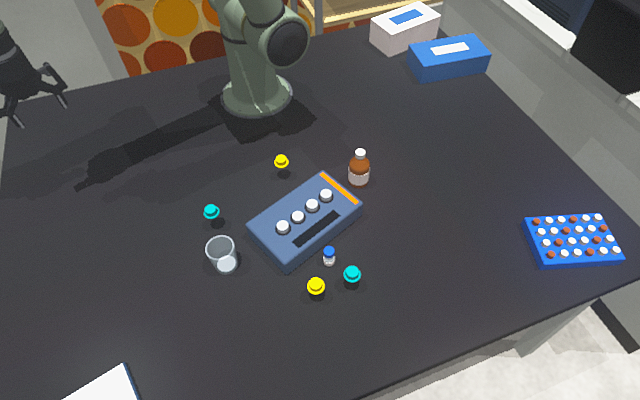

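The top picture shows the keys at pixels (327,214), (347,205), (367,197) and (388,188). The first is the one by the stripe at (305,222). The bottle is at (272,245), the beaker at (457,183) and the vial at (346,150). The turquoise and yellow knobs are decoys off the box. The scene view agrees. Both cameras give heights and spacing that fit, so I'll fit the row and tap.

```bash
cat >> h.py <<'E'
from scipy.spatial.transform import Rotation as R
Y=np.array([.0675,.0225,-.0225,-.0675])
m=(np.array([[.5162,.0402],[.538,.0002],[.5473,-.0447],[.5653,-.0804]])+np.array([[.5237,.0442],[.5376,-.0017],[.5559,-.0405],[.5696,-.0762]]))/2
c=m.mean(0); u=Y@(m-c); L=np.linalg.norm(u)/(Y@Y); u/=np.linalg.norm(u)
K=c+Y[:,None]*u
yaw=np.arctan2(u[1],u[0])   # tool x along the row, pads' narrow side towards neighbours
rots=[(R.from_euler('z',yaw+a)*R.from_euler('x',np.pi)).as_rotvec() for a in(0,np.pi)]
E
python3 - <<'E'
from h import *
print("scale",L,"c",c,"K",K.round(4),"resid",(m-K).round(4))
best=None
for r in rots:
    qs=[ik([*k,.1],r) for k in K]; print([None if q is None else np.round(q,2) for q in qs])
    if all(q is not None for q in qs):
        w=max(abs(q[5]) for q in qs)
        if best is None or w<best[0]: best=(w,r)
rot=best[1]; np.save("rot.npy",rot)
grab(20)
movep([*K[0],.2],rot)
s=get_state(); print(s["clock"],s["position"],s["finger_gap"],s["contact_force"])
for i,k in enumerate(K):
    move_l([*k,.095],.12); sleep(.2); f0=get_state()["contact_force"][2]
    a=move_l([*k,.0692],.015,until_force=2.); s=get_state(); z1=s["position"][2]
    b=move_l([*k,max(z1-.004,.0692)],.01,until_force=2.5) if a else None
    t=get_state(); print(i+1,a,b,round(z1,4),round(t["position"][2],4),round(s["contact_force"][2]-f0,2),round(t["contact_force"][2]-f0,2),t["clock"])
    move_l([*k,.095],.08)
    if not a: break
f=grab_frame("scene"); cv2.imwrite("pics/s1.png",cv2.resize(f["img"][120:300,180:420,::-1],None,fx=3,fy=3))
E
```

```text
scale 0.9612772175022608 c [ 0.5442    -0.0198625] K [[ 0.5198  0.0431]
 [ 0.5361  0.0011]
 [ 0.5523 -0.0408]
 [ 0.5686 -0.0828]] resid [[ 0.0001 -0.0009]
 [ 0.0017 -0.0019]
 [-0.0007 -0.0018]
 [-0.0011  0.0045]]
[array([-0.06,  0.4 , -0.45,  0.72,  0.  ,  1.14]), array([-0.14,  0.43, -0.41,  0.73,  0.  ,  1.07]), array([-0.21,  0.45, -0.36,  0.75,  0.  ,  0.99]), array([-0.27,  0.49, -0.31,  0.78,  0.  ,  0.93])]
[array([-0.06,  0.4 , -0.45,  0.72,  0.  , -2.  ]), array([-0.14,  0.43, -0.41,  0.73,  0.  , -2.08]), array([-0.21,  0.45, -0.36,  0.75,  0.  , -2.15]), array([-0.27,  0.49, -0.31,  0.78,  0.  , -2.21])]
3.7333 [0.5199944  0.04224858 0.20003802] -0.0013570476637114665 [ 0.23559534 -0.80874048 -0.81914258]
1 True True 0.0752 0.0714 2.99 7.02 6.5833
2 True True 0.0752 0.0714 3.06 5.92 9.375
3 True False 0.0702 0.0698 4.26 6.11 12.3
4 True True 0.0752 0.0714 4.56 5.6 15.1167
```

Key 3 is the latched one: first contact was at 70.2 mm and it did not give, while the others met the finger at about 75 mm and yielded. Next I press key 3 firmly.

Run:
```python
from h import *
k=K[2]
move_l([*k,.095],.12); sleep(.2); f0=get_state()["contact_force"][2]
a=move_l([*k,.0650],.015,until_force=11); t=get_state(); print(a,t["position"][2],t["contact_force"][2]-f0)
sleep(.2); t=get_state(); print(t["position"][2],t["contact_force"][2]-f0)
move_l([*k,.095],.04); sleep(.2)
# gentle check: raised key met at 0.075
f0=get_state()["contact_force"][2]
b=move_l([*k,.0700],.015,until_force=2.); s=get_state(); print("check",b,s["position"][2],s["contact_force"][2]-f0)
move_l([*k,.2],.15); sleep(.2)
f=grab_frame("scene"); cv2.imwrite("pics/s2.png",cv2.resize(f["img"][120:300,180:420,::-1],None,fx=3,fy=3)); print(get_state()["clock"])
```

```text
False 0.06608193519246947 9.832954608045455
0.06615160568701009 10.25222312555808
check True 0.07522700485314354 2.259720828845137
22.2083
```

View pics/s2.png

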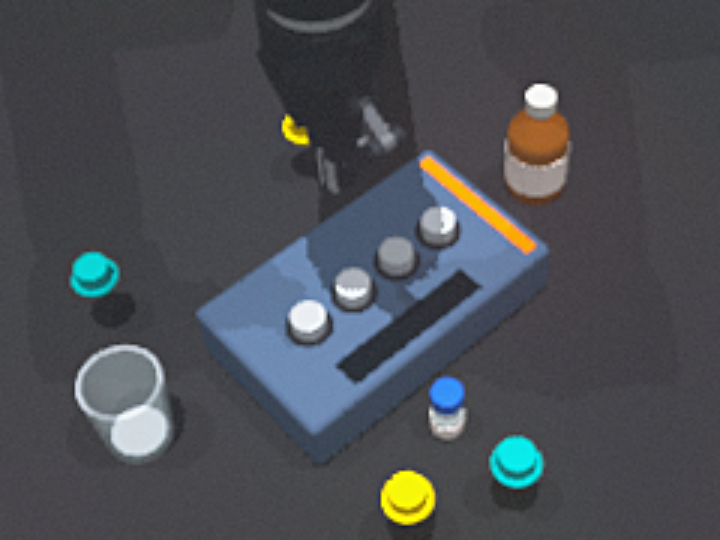

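The crop shows all four keys raised, at (438,225), (397,255), (352,288) and (308,320). The bottle, beaker and vial are upright where they stood, and the gripper is clear of the box. Key 3 also met the re-check tap at 75.2 mm, the raised height.

```bash
python3 -c "
from cell import *
print(sign_off())"
```

```text
the job is handed in; nothing more can be done
None
```

I tapped all four keys in order from the orange stripe, found the third one latched and pressed it until its catch let go. All four keys now stand raised, the glassware has not visibly moved, and the job is handed in (no verdict was returned).

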